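Clamp a bar in the ratchet thickness gauge

TASK

Gauge the long aluminium bar: lay it on the stage of the bench thickness gauge with its end butted gently against the back stop under the spindle, then turn the ratchet knob clockwise until the spindle has clamped the bar and the ratchet slips. Let it slip only a click or two (well under a quarter turn), never force the spindle, and leave the bar clamped with your hands off; do not disturb the other things on the bench.

Things in the scene. Friction and masses are not known exactly. Their poses are not given: they have to be found in the camera images.
- bar: The long plain aluminium bar to gauge: 140 long x 22 wide, thickness not known (that is what is being gauged; somewhere from 5 to 11 mm), 45 to 90 g, two small dark spots on its top. It lies level across the wooden rest block, its ends overhanging freely. Origin: centre of its underside; x along its length, z up. Both ends are alike.
- short_bar: A shorter, narrower bar (80 x 14 x 6 mm) lying on the same rest block beside the long one; leave it alone. Origin: centre of its underside, x along its length.
- rest: Fixed wooden rest block, 50 (x) x 150 (y) x 24 mm high, with the two bars lying across it about along its x, 70 mm apart. Origin: centre of its underside.
- gauge: Bench thickness gauge, fixed: grey C-shaped frame, 130 mm tall to its knob's top. Origin: on the bench on the vertical spindle axis; x points from its open mouth (robot side) to its column, z up. In its frame (mm): foot x -62 to 55, y +-32, 16 high; top arm x -13 to 55, y +-17, underside 56 and top 72 above the bench. A bar fully in lies along x, centred on y = 0, its origin at x = -48.
- stage_top (a point): Point on the top face of the gauge's flat steel stage, on the spindle axis. The stage's height above the bench differs from start to start, 36 to 40 mm; z is that height. In the gauge's frame it spans x -62 to 20 mm, y +-17 mm, so a bar fully in overhangs its near edge by 56 mm.
- stop: Hardened back stop, a steel pad 30 wide (y) and 20 high on the front of the gauge's column just above the stage, which the bar's end butts against. Its face is 2 mm to the -x side of its origin, at x = +22 mm in the gauge's frame.
- spindle: Vertical spindle, 8 mm diameter, coming down from the top arm over the stage. Origin: centre of its flat lower tip, 51 mm above the bench at the start. It comes down 12 mm per full turn of the thimble, clockwise seen from above (screw friction 0.045 N m, stays where left). It carries the steel thimble and the ratchet knob, which come down with it.
- knob_top (a point): Centre of the top face of the knurled ratchet knob, on the spindle axis, 130 mm above the bench at the start. The knob is a 26 mm diameter cylinder reaching 26 mm down from here; under it the thimble is 22 mm in diameter, 20 mm long. A white line on the knob's top and marks on the thimble show them turning.
- ratchet (a joint): Slip of the ratchet knob on the thimble, rad, 0 at the start, growing as the knob slips clockwise. Below 0.08 N m the knob carries the thimble along (value unchanged); when the spindle has clamped something the knob slips at 0.08 N m and this grows. A click is about 0.4 rad.
- tape: Roll of grey tape lying flat, 56 mm diameter, 24 high, between gauge and rest block; a bystander, leave alone. Origin on its underside.
- screwdriver: Blue screwdriver lying beyond the work; a bystander, leave alone. Origin on its underside.
- mouse: White computer mouse, 105 x 58 mm, 32 high; a bystander, leave alone. Origin on its underside.
- tin: Closed tin, 60 mm diameter, 60 high; a bystander, leave alone. Origin on its underside.
- pen_pot: Black plastic pot, 68 mm diameter, 70 high; a bystander, leave alone. Origin on its underside.
- clamp_meter: Yellow clamp meter lying flat, about 230 x 50 x 31 mm; a bystander, leave alone. Origin on its underside.
There are look-alikes about, which are no part of the job. Leave any orange or red look-alike of the bar alone.

How it is judged:
On the way, in this order (a step that is already met when the one before it is completed fails the run):
1. the bar lies flat on the stage, along it, its end on the back stop, before it is clamped (x of bar in the frame of gauge between -0.052 and -0.045 m and y of bar in the frame of gauge between -0.007 and 0.007 m and angle between the x axis of bar and the x axis of gauge, either way round below 0.12 rad and angle between bar's own z axis and vertical below 0.05 rad and z of bar in the frame of stage_top below 0.003 m and contact force between spindle and bar below 1 N), for 0.2 s.
2. the spindle clamps the bar and the ratchet has slipped about a click (contact force between spindle and bar above 9 N and value of joint ratchet above 0.25 rad), for 0.2 s.
At the end, for the whole second after the job is handed in: The long bar lies flat on the stage, end within 4 mm of the back stop, within 7 mm of the centre line and 0.12 rad of the stage's direction; the spindle presses it with 9 to 45 N (a ratchet slip gives 20 to 30 N); the ratchet has slipped by 0.25 to 1.75 rad; the bar is at rest (all of step 2 and x of bar in the frame of gauge between -0.052 and -0.045 m and y of bar in the frame of gauge between -0.007 and 0.007 m and angle between the x axis of bar and the x axis of gauge, either way round below 0.12 rad and angle between bar's own z axis and vertical below 0.05 rad and z of bar in the frame of stage_top below 0.003 m and contact force between spindle and bar below 45 N and value of joint ratchet below 1.75 rad and linear speed of bar below 0.01 m/s); the robot touches nothing.
It fails at once if the bar is rammed into the back stop with more than 15 N (contact force between bar and stop above 15 N).
It fails at once if the spindle is forced onto the bar with more than 45 N (by pushing the knob down) (contact force between spindle and bar above 45 N).
It fails at once if the ratchet is run on: it slips by more than a quarter turn or so (1.75 rad) (value of joint ratchet above 1.75 rad).
It fails at once if another loose thing on the bench is shifted by more than 15 mm (distance of any of short_bar, tape, screwdriver, mouse, tin, pen_pot, clamp_meter from where it was at the start of the episode above 0.015 m).
It also fails if it takes over 72 s, if anything falls off the work surface, if the arm or the gripper's body presses on something with over 40 N, if the wrist force passes 120 N, or if a joint passes its speed limit or range.

ROBOT

A 7-joint arm with a two-finger parallel gripper is mounted at the origin on the work surface. World frame = base frame: x ahead of the robot, y to its left, z up, the work surface at z = 0. Lengths are in m, angles in rad, forces in N, time in s.
With the tool pointing down it reaches from about 0.4 to 0.85 m from the base axis. Payload 4.5 kg.
Tool frame: the origin (TCP) lies at the very end of the fingers, on their centre line; the grasp point (between the pads) lies 19 mm behind it; z points along the fingers, y is the line along which they close (so a half turn about z gives the same grasp; the last joint's range is limited). The gripper opens to 88 mm and grips with 3 to 60 N. Pads are 18 mm wide; open, the fingers measure 123 mm over their backs; the gripper's body (75 mm by 187 mm) begins 45 mm behind the grasp point.
Start: joints at [-1.105, 0.689, -0.195, 1.565, 0.157, 0.902, -0.215], TCP at [0.262, 0.568, 0.239] pointing down, gripper open.
Joint ranges: [-3.01, 3.01], [-0.46, 2.08], [-1.47, 1.51], [0.13, 2.56], [-1, 4.14], [0.04, 2.09], [-2.66, 2.66]. Speed limits (rad/s): [2.57, 2.57, 3.14, 3.14, 3.14, 3.14, 3.14].

INTERFACE

Orientations are given as a unit quaternion [x, y, z, w].
In Python, from plant import r gives the robot as it stands. The module is installed in compiled form; this text tells all that it offers.
- The arm moves only by the tool step_arm, never from a script. Its argument "increments" is a list of rows, each a list of 2 entries, a list of its own where there are three numbers: the shift along the world's x, y, z in cm, then the turn, a rotation vector about the world's x, y, z in degrees. A call has exactly 10 rows; each row shifts and turns the commanded pose from where the row before left it; what a row does not reach is not made up. A row lasts 1/10 s, in which the tool goes at most 50 mm and 8.59 degrees, less where a joint would pass 70% of its speed; a pose out of reach is approached as far as the arm can. A call is refused whole if a number of a shift passes 5 or a number of a turn 8.59, either way. A call with a gripper value outside its range is refused whole. "fingers" is the opening, from 0 (shut) to 1 (fully open), set as the call begins (left out, the last holds). The fingers move at their own pace and stop on an object; "grip_force" is the grip in N (left out, the last holds). Time passes only in rows, so rows that do not move let the fingers close, or fill a call up. It gives the time, the measured TCP pose, the force, the opening and the grip force at its end, in the units of the state.
- r.get_state(): the state, without advancing time (a new reading comes with each control period).
- r.snapshot(name): name is "side" or "top" or "wrist"; returns (picture, depth): 384x512x3 uint8, red, green, blue; 384x512 float32, m along the optical axis (not along the pixel's ray), 0 where there is no reading.
- r.calibration(name): a dict with "fov_y" (degrees; the focal length in pixels is half the picture's height over the tangent of half this angle, whatever the lens; pixels are square), "cx", "cy" (the principal point, pixels), "R" (3x3) and "t" (3): a world point X has camera coordinates R X + t. Camera axes: x right, y down, z forward; pixel columns grow to the right and rows downward; lengths in m; the calibration is good to about 2 mm. The wrist camera is an equidistant fisheye: a pixel r from the principal point sees the ray r / f radians off the axis. A picture is of the moment at which its call begins: read the wrist's pose just before it. calibration takes no time and is no camera call; for the wrist camera it gives the pose at the moment of the call.
- r.finish_job(): hands the job in; it is judged then, once.
The state is a dict: "clock": time; "q": joint angles; "qd": joint speeds; "joint_torque": joint torques, N m; "tool_pos": TCP position; "eef_rot": TCP orientation; "contact_force": force on the tool from outside, world axes, zero at the start; "moment": the same for the moment, N m; "opening": opening from 0.0 (shut) to 1.0 (fully open); "finger_force": force on a finger pad.
Only numpy, scipy, OpenCV 4.12 (cv2) and the standard library are available. Lean on these libraries where they do the work, as an engineer would, in place of code of your own. Each camera call takes 0.05 s, during which the arm holds its last target. There are 200 camera calls.

## Working session

There is one attempt and no reset: what is moved stays moved. The work goes in short steps, Python scripts to look and compute and a tool call to move; the robot and the scene stay as the last step left them, time stands still between calls to the robot, and variables do not carry over. Pictures are saved under pics/ and viewed, at most 10 in all, crops included, and the job is handed in when it is done.

Besides the shell and the picture viewer there is one more tool, called after "Request:" as name(argument=value, ...), one argument or row to a line, values as JSON. step_arm: Moves the arm, as the interface text tells. Its arguments: {"type":"object","properties":{"increments":{"type":"array","items":{"type":"array"}},"fingers":{"type":"number"},"grip_force":{"type":"number"}},"required":["increments"]}

```bash
mkdir -p pics; cat > h.py <<'E'
import numpy as np, cv2
from plant import r
def snap(n,f=None):
    c=r.calibration(n); p,d=r.snapshot(n)
    if f: cv2.imwrite('pics/'+f,p[:,:,::-1])
    np.savez('/tmp/'+n+'.npz',p=p,d=d,**{k:np.array(v) for k,v in c.items()})
    return p,d,c
def cloud(d,c):
    f=d.shape[0]/2/np.tan(np.radians(c['fov_y'])/2)
    v,u=np.mgrid[:d.shape[0],:d.shape[1]]
    X=np.dstack([(u-c['cx'])/f*d,(v-c['cy'])/f*d,d])
    return (X-np.array(c['t']))@np.array(c['R'])
E
python3 - <<'E'
from h import *
print(r.get_state())
for n in('top','side'):
    p,d,c=snap(n,n+'0.png'); print(n,c)
E
```

```text
{'clock': 0.0, 'q': array([-1.10519138,  0.68999637, -0.19450608,  1.56636512,  0.15727525,
        0.90254316, -0.21511646]), 'qd': array([ 0.00028969,  0.00074977, -0.00015418, -0.00032175,  0.00081119,
        0.00112798, -0.00037928]), 'joint_torque': array([ 1.10948458e-03, -5.27574420e+01, -1.26697786e+00, -1.53423142e+01,
       -5.27773378e-02,  6.53097071e-03,  1.65187653e-04]), 'tool_pos': array([0.26133894, 0.56700872, 0.23789651]), 'eef_rot': array([ 2.14204962e-01,  9.76788263e-01, -9.50991822e-04, -1.41240875e-04]), 'contact_force': array([-0.38350731, -0.36029167,  0.05076693]), 'moment': array([-0.00513122,  0.00796363, -0.0112381 ]), 'finger_force': 0.0, 'opening': 1.002115199655777}
top {'fov_y': 50.00759431214358, 'cx': 254.9433579552238, 'cy': 190.5947287682339, 'R': array([[-0.00495068, -0.99990389,  0.01295023],
       [-0.98818487,  0.00290798, -0.15323904],
       [ 0.15318666, -0.01355586, -0.98810429]]), 't': array([-0.06170904,  0.50795021,  1.41624499])}
side {'fov_y': 42.098481909499064, 'cx': 251.73529496543165, 'cy': 194.76211139162507, 'R': array([[ 0.98924492, -0.14614029,  0.00612461],
       [-0.07871266, -0.5671757 , -0.81982684],
       [ 0.12328346,  0.81052745, -0.57257876]]), 't': array([-0.49172329,  0.06638772,  1.39345902])}
```

View pics/top0.png

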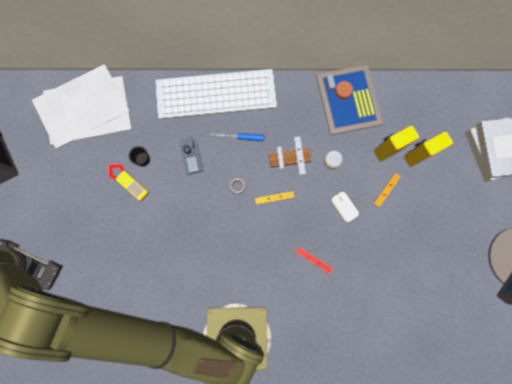

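View pics/side0.png

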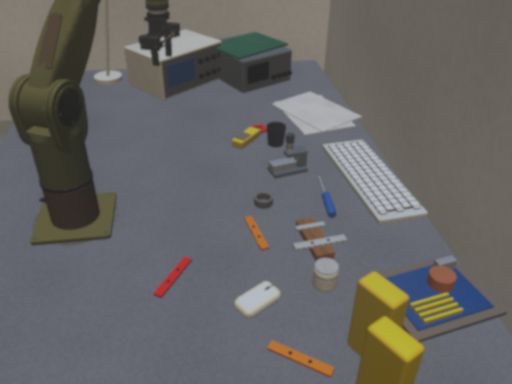

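The top view shows the gauge at about (191,156), the rest block at (290,157), the long bar at (300,155), the short bar at (280,157), the tape at (237,186) and the tin at (333,160). The side view agrees, with the gauge at (288,160) and the bar at (320,242). I'll measure them coarsely from the depth.

```bash
python3 - <<'E'
from h import *
for n,boxes in (('top',{'bar':(294,134,308,176),'short':(276,144,286,170),'gauge':(178,134,206,178),'tin':(324,150,344,168),'tape':(228,176,248,196)}),('side',{'gauge':(265,130,312,180),'bar':(292,232,348,252)})):
    z=np.load(f'/tmp/{n}.npz'); W=cloud(z['d'],z)
    hsv=cv2.cvtColor(z['p'],cv2.COLOR_RGB2HSV)
    for k,(a,b,c,e) in boxes.items():
        w=W[b:e,a:c].reshape(-1,3); h=hsv[b:e,a:c].reshape(-1,3)
        for lo,hi in ((.02,.033),(.033,.05),(.05,.078),(.078,.12),(.12,.14)):
            m=(w[:,2]>lo)&(w[:,2]<hi)
            if k in('bar','short'): m&=(h[:,1]<60)&(h[:,2]>120)
            if m.sum()<4: continue
            q=w[m]; rr=cv2.minAreaRect(q[:,:2].astype(np.float32)*1000)
            print(n,k,lo,m.sum(),q.mean(0).round(4),np.median(q[:,2]).round(4),[np.round(x,1) for x in rr])
E
```

```text
top bar 0.02 180 [ 0.6387 -0.2242  0.0295] 0.0299 [array([ 640. , -230.5]), array([138.8,  36.8]), np.float64(6.6)]
top bar 0.033 71 [ 0.638  -0.2231  0.0349] 0.0346 [array([ 638.7, -223.1]), array([137.5,  20.8]), np.float64(6.8)]
top short 0.02 90 [ 0.6305 -0.1549  0.028 ] 0.0283 [array([ 630.8, -155.7]), array([79.4, 18.8]), np.float64(4.7)]
top short 0.033 10 [ 0.635  -0.1528  0.0345] 0.0345 [array([ 627.1, -154.5]), array([60.6, 12.1]), np.float64(7.2)]
top gauge 0.02 44 [0.6229 0.1616 0.0246] 0.0219 [array([632.1, 168.3]), array([108.4,  63.2]), np.float64(11.9)]
top gauge 0.033 150 [0.6087 0.1616 0.0384] 0.0382 [array([634. , 167.2]), array([114.3,  34.5]), np.float64(10.6)]
top gauge 0.05 140 [0.6648 0.1729 0.0713] 0.0716 [array([659.9, 173.6]), array([68.6, 39.6]), np.float64(14.3)]
top gauge 0.078 17 [0.6326 0.1656 0.1006] 0.1034 [array([634.1, 165.7]), array([10.2, 24.6]), np.float64(37.8)]
top gauge 0.12 54 [0.6387 0.1691 0.1294] 0.1294 [array([639.6, 169.7]), array([25.7, 25.3]), np.float64(58.3)]
top tin 0.02 6 [ 0.6028 -0.319   0.0309] 0.0307 [array([ 601.1, -319.5]), 
[... 484 characters left out ...]
64(12.6)]
side gauge 0.033 312 [0.6303 0.1963 0.0398] 0.0395 [array([621.9, 244.6]), array([120.3, 204.3]), np.float64(10.4)]
side gauge 0.05 308 [0.651  0.2093 0.0656] 0.0665 [array([642.8, 246.6]), array([ 69.4, 201.6]), np.float64(11.4)]
side gauge 0.078 78 [0.6369 0.1598 0.1008] 0.1006 [array([634.1, 160.8]), array([16.2, 26.9]), np.float64(59.7)]
side gauge 0.12 56 [0.6375 0.1628 0.1282] 0.1294 [array([636.5, 164.6]), array([27.7, 26.8]), np.float64(28.3)]
side bar 0.02 239 [ 0.6364 -0.2257  0.0311] 0.0314 [array([ 637.7, -219. ]), array([140.3,  37.8]), np.float64(7.3)]
side bar 0.033 124 [ 0.6418 -0.228   0.0342] 0.0339 [array([ 636.8, -228.2]), array([137.9,  23.9]), np.float64(7.7)]
```

Request:
step_arm(
  increments=[
    [[3, -4, 0], [0, 0, 3.5]],
    [[3, -4, 0], [0, 0, 3.5]],
    [[3, -4, 0], [0, 0, 3.5]],
    [[3, -4, 0], [0, 0, 3.5]],
    [[3, -4, 0], [0, 0, 3.5]],
    [[3, -4, 0], [0, 0, 3.5]],
    [[3, -4, 0], [0, 0, 3.5]],
    [[3, -4, 0], [0, 0, 3.5]],
    [[2, -4, 0], [0, 0, 3.5]],
    [[0, 0, 0], [0, 0, 0]],
  ],
  fingers=0.6,
)

```text
clock: 1.1
tool_pos: [0.5252, 0.1983, 0.2376]
eef_rot: [-0.053, 0.999, -0.003, -0.0]
contact_force: [-0.6, 0.0, 0.3]
opening: 0.6
finger_force: 0.0
```

```bash
python3 - <<'E'
from h import *
s=r.get_state(); print(s['clock'],s['q'].round(3),s['tool_pos'],s['eef_rot'])
p,d,c=snap('wrist','w1.png'); print(c)
E
```

```text
1.1 [-0.207  0.626 -0.399  1.754  0.321  0.83   0.918] [0.52519586 0.19831357 0.23764512] [-5.28630487e-02  9.98596817e-01 -3.14569650e-03 -1.40393712e-05]
{'fov_y': 65.70646984690485, 'cx': 262.8933943711702, 'cy': 190.35404836063233, 'R': array([[-0.1050188 ,  0.9944489 , -0.0065151 ],
       [ 0.94387994,  0.10173713,  0.31422956],
       [ 0.31314807,  0.02685054, -0.94932467]]), 't': array([-0.13984026, -0.55913542,  0.22064701])}
```

View pics/w1.png

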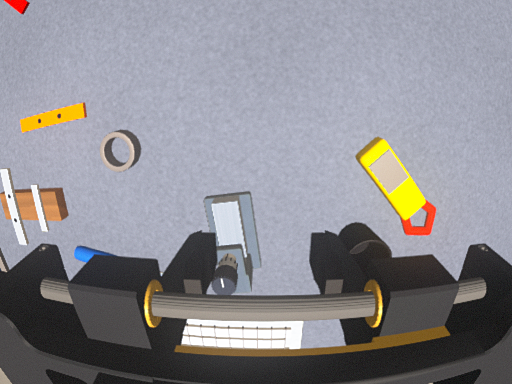

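The wrist view shows the gauge: bright stage at about (228,222), knob top at (224,283). The long bar is at the left, around (13,207). I'll measure the stage edges and the knob from here.

```bash
cat >> h.py <<'E'
def wcloud(d,c):
    f=d.shape[0]/2/np.tan(np.radians(c['fov_y'])/2)
    v,u=np.mgrid[:d.shape[0],:d.shape[1]]
    a=u-c['cx'];b=v-c['cy'];rr=np.hypot(a,b)+1e-9;t=np.tan(rr/f)
    X=np.dstack([a/rr*t*d,b/rr*t*d,d])
    return (X-np.array(c['t']))@np.array(c['R'])
E
python3 - <<'E'
from h import *
z=np.load('/tmp/wrist.npz'); W=wcloud(z['d'],z); p=z['p']; hsv=cv2.cvtColor(p,cv2.COLOR_RGB2HSV)
print('bench z',np.median(W[60:100,200:300,2]))
def rect(m,name):
    q=W[m]; print(name,m.sum(),np.median(q,0).round(4),cv2.minAreaRect(q[:,:2].astype(np.float32)*1000))
box=np.zeros(p.shape[:2],bool); box[185:262,200:265]=1
Z=W[...,2]
print('hist',np.histogram(Z[box],bins=np.arange(0,.08,.004)))
m=box&(Z>.033)&(Z<.043); rect(m,'stage')
# row-wise stage edges in gauge axes
q=W[m]; 
for yaw in (10,11,12,13):
    a=np.radians(yaw); ex=np.array([np.cos(a),np.sin(a)]); ey=np.array([-ex[1],ex[0]])
    s=q[:,:2]@ex; t=q[:,:2]@ey
    lo=[];hi=[];S=[]
    for k in np.arange(s.min()+.005,s.max()-.008,.006):
        n=(s>=k)&(s<k+.006)
        if n.sum()>8: lo.append(t[n].min());hi.append(t[n].max());S.append(k)
    print(yaw,'smin',s.min(),'slopes',np.polyfit(S,lo,1)[0],np.polyfit(S,hi,1)[0],np.median(lo),np.median(hi))
box[:]=0; box[260:300,200:250]=1
m=box&(Z>.122)&(Z<.135); rect(m,'knob')
k=W[m]; print(cv2.minEnclosingCircle(k[:,:2].astype(np.float32)*1000), np.median(k[:,2]))
E
```

```text
bench z 0.000589940574756923
hist (array([1166,   54,   62,  335,  737,   55,   56,   53,   59, 1128,   41,
          0,    0,    0,    6,   50,   51,  115,  147]), array([0.   , 0.004, 0.008, 0.012, 0.016, 0.02 , 0.024, 0.028, 0.032,
       0.036, 0.04 , 0.044, 0.048, 0.052, 0.056, 0.06 , 0.064, 0.068,
       0.072, 0.076]))
stage 1213 [0.6072 0.1603 0.0387] ((622.773681640625, 163.2856903076172), (92.20618438720703, 36.034366607666016), 15.589165687561035)
10 smin 0.5953650227795962 slopes 0.4825973226570761 0.06075106655587526 0.035185335622778244 0.06975380578106394
11 smin 0.5964210673888174 slopes 0.4654171190455584 0.043806753389674706 0.024050588788575817 0.05850880883375687
12 smin 0.5972954363632512 slopes 0.44800091500775496 0.026881380563822926 0.012964778430157479 0.04727640296018237
13 smin 0.5979237830847832 slopes 0.4302250898259297 0.010081513116821546 0.0018750188746366663 0.036045476189008774
knob 459 [0.6354 0.167  0.1302] ((637.6743774414062, 166.52572631835938), (24.753116607666016, 25.931093215942383), 13.593710899353027)
((637.604248046875, 167.357421875), 13.99874496459961) 0.13022985038129276
```

```bash
python3 - <<'E'
from h import *
z=np.load('/tmp/wrist.npz'); W=wcloud(z['d'],z); Z=W[...,2]
box=np.zeros(Z.shape,bool); box[185:262,200:265]=1
m=box&(Z>.0365)&(Z<.0415); q=W[m]
a=np.radians(13); 
for it in range(4):
    ex=np.array([np.cos(a),np.sin(a)]); ey=np.array([-ex[1],ex[0]])
    s=q[:,:2]@ex; t=q[:,:2]@ey; s0=np.percentile(s,1)
    lo=[];hi=[];S=[]
    for k in np.arange(s0+.004,s0+.045,.004):
        n=(s>=k)&(s<k+.004); lo.append(t[n].min());hi.append(t[n].max());S.append(k)
    pl,ph=np.polyfit(S,lo,1),np.polyfit(S,hi,1); a+=(pl[0]+ph[0])/2
    print(np.degrees(a),pl[0],ph[0],s0,np.round(lo,4),np.round(hi,4))
zc=np.median(q[(s<s0+.045)],0); print('stage z',zc)
c=(np.median(lo)+np.median(hi))/2
print('axis point at x_g=0:', (s0+.062)*ex+c*ey)
E
```

```text
14.51100929820414 0.007212233818414154 0.04553194074540798 0.5985044593825849 [0.0019 0.0015 0.002  0.0015 0.0019 0.0026 0.002  0.0022 0.0019 0.0025
 0.0015] [0.0347 0.0341 0.0348 0.0353 0.0359 0.0357 0.036  0.0356 0.0362 0.0359
 0.0362]
14.48946997095637 -0.016878729736552765 0.016126865378276557 0.5988390162432992 [-0.0141 -0.0146 -0.0142 -0.0147 -0.0145 -0.0143 -0.0146 -0.0145 -0.0149
 -0.0143 -0.0155] [0.0187 0.0183 0.0187 0.019  0.0196 0.0192 0.0195 0.019  0.0194 0.019
 0.0192]
14.489299447934027 -0.016517442378102952 0.016511490001722216 0.598834234259343 [-0.0139 -0.0144 -0.014  -0.0145 -0.0142 -0.0141 -0.0144 -0.0143 -0.0146
 -0.0141 -0.0152] [0.019  0.0186 0.0189 0.0192 0.0198 0.0194 0.0197 0.0192 0.0196 0.0192
 0.0195]
14.489298097937672 -0.016514582120972447 0.01651453499720986 0.5988341960635722 [-0.0139 -0.0144 -0.014  -0.0145 -0.0142 -0.0141 -0.0144 -0.0143 -0.0146
 -0.0141 -0.0152] [0.019  0.0186 0.0189 0.0192 0.0198 0.0195 0.0197 0.0192 0.0196 0.0192
 0.0195]
stage z [0.59989611 0.15775553 0.03882093]
axis point at x_g=0: [0.63919367 0.16774824]
```

Request:
step_arm(
  increments=[
    [[1, -4.8, 0], [0, 0, 0]],
    [[1, -4.8, 0], [0, 0, 0]],
    [[1, -4.8, 0], [0, 0, 0]],
    [[0, -5, 0], [0, 0, 0]],
    [[0, -5, 0], [0, 0, 0]],
    [[0, -5, 0], [0, 0, 0]],
    [[0, -5, 0], [0, 0, 0]],
    [[0, -5, 0], [0, 0, 0]],
    [[0, 0, 0], [0, 0, 0]],
    [[0, 0, 0], [0, 0, 0]],
  ],
)

```text
clock: 2.15
tool_pos: [0.5515, -0.186, 0.2384]
eef_rot: [-0.058, 0.998, 0.001, -0.0]
contact_force: [0.6, 0.5, -0.4]
opening: 0.603
finger_force: 0.0
```

```bash
python3 - <<'E'
from h import *
s=r.get_state(); print(s['clock'],s['q'].round(3),s['tool_pos'],s['eef_rot'])
snap('wrist','w2.png')
E
```

```text
2.15 [ 0.506  0.657 -0.446  1.691  0.35   0.874  1.601] [ 0.55146693 -0.18596126  0.23839115] [-5.82558847e-02  9.98301493e-01  5.96644219e-04 -1.56899276e-04]
```

View pics/w2.png

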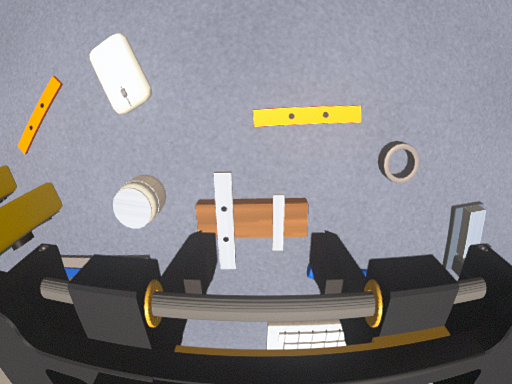

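The wrist view shows the long white bar, two dark spots, from (223,172) to (228,268). The short bar is at (278,222).

```bash
python3 - <<'E'
from h import *
z=np.load('/tmp/wrist.npz'); W=wcloud(z['d'],z); p=z['p']; Z=W[...,2]; hsv=cv2.cvtColor(p,cv2.COLOR_RGB2HSV)
print('bench',np.median(Z[60:90,200:300]))
def fit(x0,x1,y0,y1,a):
    m=np.zeros(Z.shape,bool); m[y0:y1,x0:x1]=1
    m&=(Z>.026)&(hsv[...,1]<70)&(hsv[...,2]>120)
    q=W[m]; 
    for it in range(4):
        ex=np.array([np.cos(a),np.sin(a)]); ey=np.array([-ex[1],ex[0]])
        s=q[:,:2]@ex; t=q[:,:2]@ey; s0,s1=np.percentile(s,[.5,99.5]); L=[]
        for k in np.arange(s0+.004,s1-.006,.005):
            n=(s>=k)&(s<k+.005)
            if n.sum()>5: L.append((k+.0025,*np.percentile(t[n],[2,98])))
        L=np.array(L); a+=(np.polyfit(L[:,0],L[:,1],1)[0]+np.polyfit(L[:,0],L[:,2],1)[0])/2
    w=np.median(L[:,2]-L[:,1]);c=np.median(L[:,1:])
    print('yaw',np.degrees(a),'len',s1-s0,'w',w,'ctr',(s0+s1)/2*ex+c*ey,'z',np.percentile(q[:,2],[5,25,50,75,95]).round(4),len(q))
fit(205,245,165,275,.12); fit(268,288,190,255,.1)
m=np.zeros(Z.shape,bool); m[195:240,195:312]=1
m&=(hsv[...,1]>100)&(Z>.015); print('rest',np.median(W[m],0),m.sum())
E
```

```text
bench 0.0005949130632564986
yaw 6.313133206101581 len 0.23222418571979814 w 0.02141953289088383 ctr [ 0.5911428  -0.23120065] z [0.0308 0.0317 0.0321 0.0327 0.0335] 1648
yaw 6.466963932182481 len 0.08077641613720321 w 0.012842104471357613 ctr [ 0.62847974 -0.15803178] z [0.0294 0.0302 0.0307 0.0311 0.032 ] 598
rest [ 0.62913233 -0.18609542  0.02452742] 2793
```

```bash
python3 - <<'E'
from h import *
z=np.load('/tmp/wrist.npz'); W=wcloud(z['d'],z); p=z['p']; Z=W[...,2]; hsv=cv2.cvtColor(p,cv2.COLOR_RGB2HSV)
m=np.zeros(Z.shape,bool); m[165:275,205:245]=1
m&=(Z>.026)&(Z<.038)&(hsv[...,1]<70)&(hsv[...,2]>120)
q=W[m]; print(cv2.minAreaRect(q[:,:2].astype(np.float32)*1000))
a=np.radians(6.3); ex=np.array([np.cos(a),np.sin(a)]); ey=np.array([-ex[1],ex[0]])
s=q[:,:2]@ex;t=q[:,:2]@ey; s0,s1=np.percentile(s,[.3,99.7]); tc=np.mean(np.percentile(t,[2,98]))
print(s1-s0,'ctr',(s0+s1)/2*ex+tc*ey,'near grasp(-47)',((s0+s1)/2-.047)*ex+tc*ey)
s=r.get_state(); from scipy.spatial.transform import Rotation as R
print(R.from_quat(s['eef_rot']).as_matrix().round(3))
E
```

```text
((637.9019775390625, -227.1160888671875), (139.3644561767578, 23.526697158813477), 6.809593677520752)
0.13901591136117952 ctr [ 0.63776734 -0.22674542] near grasp(-47) [ 0.59105117 -0.23190294]
[[-0.993 -0.12  -0.   ]
 [-0.12   0.993  0.002]
 [-0.     0.002 -1.   ]]
```

Request:
step_arm(
  increments=[
    [[1.25, -1.5, -3], [0, 0, -0.4]],
    [[1.25, -1.5, -3], [0, 0, 0]],
    [[1.25, -1.6, -3], [0, 0, 0]],
    [[0, 0, -4], [0, 0, 0]],
    [[0, 0, -4], [0, 0, 0]],
    [[0, 0, -2], [0, 0, 0]],
    [[0, 0, 0], [0, 0, 0]],
    [[0, 0, 0], [0, 0, 0]],
    [[0, 0, 0], [0, 0, 0]],
    [[0, 0, 0], [0, 0, 0]],
  ],
)

```text
clock: 3.2
tool_pos: [0.5903, -0.2321, 0.0506]
eef_rot: [-0.056, 0.998, -0.0, 0.001]
contact_force: [-0.1, 0.4, -0.8]
opening: 0.599
finger_force: 0.0
```

```bash
python3 - <<'E'
from h import *
s=r.get_state(); print(s['tool_pos'],s['eef_rot'])
p,d,c=snap('wrist','w3.png')
E
```

```text
[ 0.59034696 -0.23208579  0.05055186] [-5.57437298e-02  9.98444001e-01 -3.57913253e-04  1.44439080e-03]
```

View pics/w3.png

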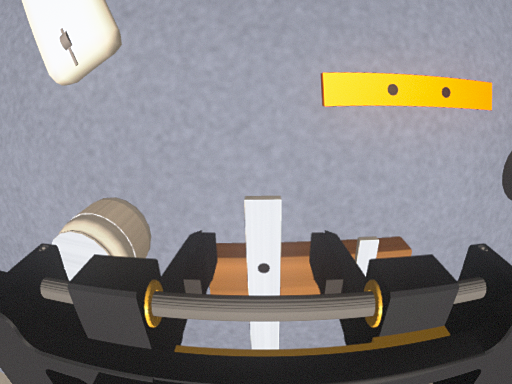

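The bar at about x=263 px is centred between the fingers, and its near end is at (263,197). Descending to grasp.

Request:
step_arm(
  increments=[
    [[-0.1, 0, -1], [0, 0, 0]],
    [[0, 0, -1], [0, 0, 0]],
    [[0, 0, -1], [0, 0, 0]],
    [[0, 0, -1], [0, 0, 0]],
    [[0, 0, 0], [0, 0, 0]],
    [[0, 0, 0], [0, 0, 0]],
    [[0, 0, 0], [0, 0, 0]],
    [[0, 0, 0], [0, 0, 0]],
    [[0, 0, 0], [0, 0, 0]],
    [[0, 0, 0], [0, 0, 0]],
  ],
)

```text
clock: 4.25
tool_pos: [0.5882, -0.2324, 0.0091]
eef_rot: [-0.055, 0.998, -0.0, 0.0]
contact_force: [0.2, 0.0, 0.0]
opening: 0.602
finger_force: 0.0
```

Request:
step_arm(
  increments=[
    [[0, 0, 0], [0, 0, 0]],
    [[0, 0, 0], [0, 0, 0]],
    [[0, 0, 0], [0, 0, 0]],
    [[0, 0, 0], [0, 0, 0]],
    [[0, 0, 0], [0, 0, 0]],
    [[0, 0, 0], [0, 0, 0]],
    [[0, 0, 0], [0, 0, 0]],
    [[0, 0, 0], [0, 0, 0]],
    [[0, 0, 0], [0, 0, 0]],
    [[0, 0, 0], [0, 0, 0]],
  ],
  fingers=0,
  grip_force=40,
)

```text
clock: 5.25
tool_pos: [0.588, -0.2323, 0.0087]
eef_rot: [-0.055, 0.998, 0.0, -0.0]
contact_force: [0.2, -0.9, -0.5]
opening: 0.238
finger_force: 40.0
```

Request:
step_arm(
  increments=[
    [[0, 0, 2], [0, 0, 0]],
    [[0, 0, 4], [0, 0, 0]],
    [[0, 0, 4], [0, 0, 0]],
    [[-1, 4, 0], [0, 0, 1]],
    [[-1, 4, 0], [0, 0, 1]],
    [[-1, 4, 0], [0, 0, 1]],
    [[-1, 4, 0], [0, 0, 1]],
    [[-1, 4, 0], [0, 0, 1]],
    [[-1, 4, 0], [0, 0, 1]],
    [[-1, 4, 0], [0, 0, 1]],
  ],
)

```text
clock: 6.25
tool_pos: [0.5175, 0.0492, 0.1088]
eef_rot: [-0.117, 0.993, 0.0, 0.0]
contact_force: [0.7, 0.9, -0.8]
opening: 0.236
finger_force: 40.0
```

Request:
step_arm(
  increments=[
    [[-1, 4, 0], [0, 0, 0.7]],
    [[-1, 4, 0], [0, 0, 0]],
    [[0, 0, 0], [0, 0, 0]],
    [[0, 0, 0], [0, 0, 0]],
    [[0, 0, 0], [0, 0, 0]],
    [[0, 0, 0], [0, 0, 0]],
    [[0, 0, 0], [0, 0, 0]],
    [[0, 0, 0], [0, 0, 0]],
    [[0, 0, 0], [0, 0, 0]],
    [[0, 0, 0], [0, 0, 0]],
  ],
)

```text
clock: 7.25
tool_pos: [0.4981, 0.1275, 0.1087]
eef_rot: [-0.122, 0.993, 0.0, -0.0]
contact_force: [-1.2, 0.1, -0.1]
opening: 0.237
finger_force: 40.0
```

```bash
python3 - <<'E'
from h import *
s=r.get_state(); print(s['q'].round(2),s['tool_pos'],s['eef_rot'])
p,d,c=snap('wrist','w4.png')
W=wcloud(d,c); np.save('/tmp/w4.npy',W)
E
```

```text
[-0.18  0.76 -0.26  2.01  0.44  0.43  1.04] [0.49809931 0.12748209 0.10873274] [-1.22226262e-01  9.92502261e-01  4.92095383e-05 -1.95592757e-05]
```

View pics/w4.png

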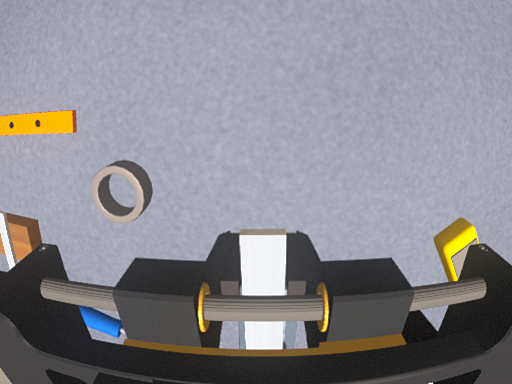

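The bar is held straight between the fingers at about (263,260), and the stage shows on both sides of it at (240–290,330). I'll check pitch, height and grip offset numerically.

```bash
python3 - <<'E'
from h import *
s=r.get_state();tp=s['tool_pos']; a=np.radians(14.04); 
z=np.load('/tmp/wrist.npz');p=z['p'];W=np.load('/tmp/w4.npy'); hsv=cv2.cvtColor(p,cv2.COLOR_RGB2HSV)
ex=np.array([np.cos(a),np.sin(a)]); ey=np.array([-ex[1],ex[0]])
def show(W,m,n):
    q=W[m]; S=(q[:,:2]-tp[:2])@ex; T=(q[:,:2]-tp[:2])@ey
    m2=(abs(T)<.009); k=np.polyfit(S[m2],q[m2,2],1)
    m3=(abs(T)<.02)
    print(n,m.sum(),'s',np.percentile(S,[.5,99.5]).round(4),'t',np.percentile(T,[2,98]).round(4),'z(s)',k,'yaw err',np.degrees(np.polyfit(S[m2],T[m2],1)[0]))
Z=W[...,2]
m=np.zeros(Z.shape,bool); m[225:350,236:290]=1
m&=(hsv[...,1]<40)&(hsv[...,2]>150)&(Z>.105)&(Z<.15)
show(W,m,'wrist')
p,d,c=snap('side'); W=cloud(d,c); Z=W[...,2]; hsv=cv2.cvtColor(p,cv2.COLOR_RGB2HSV)
S=(W[...,:2]-tp[:2])@ex; T=(W[...,:2]-tp[:2])@ey
m=(S>-.03)&(S<.14)&(abs(T)<.02)&(Z>.1)&(Z<.16)&(hsv[...,2]>120)
if m.sum()>10: show(W,m,'side')
G=np.array([.6385,.167]); b=tp[:2]+.05*ex
print('TCP in gauge',[(tp[:2]-G)@ex,(tp[:2]-G)@ey])
E
```

```text
wrist 3759 s [-0.0193  0.0589] t [-0.0112  0.0098] z(s) [-0.00236431  0.13209876] yaw err 0.007966256378009236
side 76 s [-0.0193  0.1177] t [-0.0124  0.0127] z(s) [-0.00528179  0.13278775] yaw err -0.627786488092923
TCP in gauge [np.float64(-0.1458010238353781), np.float64(-0.0041932371781640545)]
```

Request:
step_arm(
  increments=[
    [[-0.1, 0.45, -1], [0, 0, 0]],
    [[0, 0, -2], [0, 0, 0]],
    [[0, 0, -2], [0, 0, 0]],
    [[0, 0, -1.4], [0, 0, 0]],
    [[0, 0, -1], [0, 0, 0]],
    [[0, 0, -0.5], [0, 0, 0]],
    [[0, 0, -0.5], [0, 0, 0]],
    [[0, 0, 0], [0, 0, 0]],
    [[0, 0, 0], [0, 0, 0]],
    [[0, 0, 0], [0, 0, 0]],
  ],
)

```text
clock: 8.35
tool_pos: [0.4974, 0.1322, 0.0252]
eef_rot: [-0.122, 0.992, 0.0, 0.0]
contact_force: [0.2, -0.6, -0.8]
opening: 0.237
finger_force: 40.0
```

```bash
python3 - <<'E'
from h import *
s=r.get_state();tp=s['tool_pos'];a=np.radians(14.04);G=np.array([.6385,.167])
ex=np.array([np.cos(a),np.sin(a)]); ey=np.array([-ex[1],ex[0]])
print(tp,s['contact_force'],'TCP in gauge',[(tp[:2]-G)@ex,(tp[:2]-G)@ey])
p,d,c=snap('side'); cv2.imwrite('pics/s2.png',cv2.resize(p[110:200,230:350,::-1],None,fx=6,fy=6,interpolation=cv2.INTER_CUBIC))
E
```

```text
[0.49738293 0.1322416  0.02519748] [ 0.21814027 -0.63393806 -0.84754683] TCP in gauge [np.float64(-0.14533378513243786), np.float64(0.000514847362064997)]
```

View pics/s2.png

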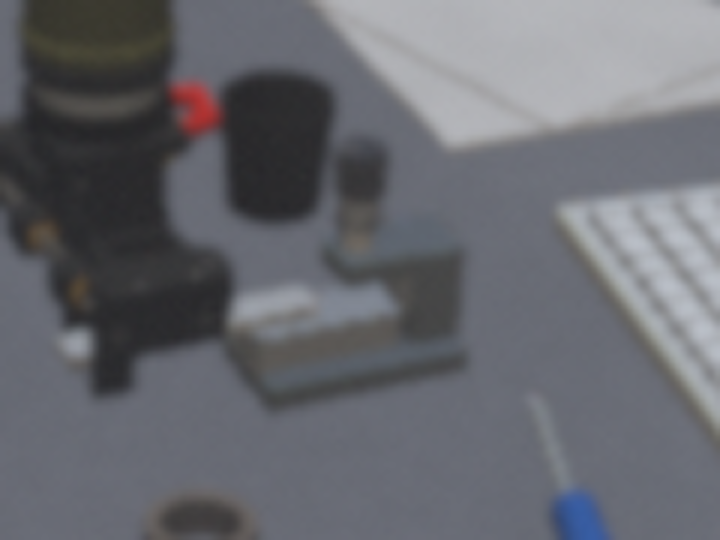

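The bar, around crop (275,300), is over the stage and short of the spindle. Sliding it in.

Request:
step_arm(
  increments=[
    [[0.78, 0.19, 0], [0, 0, 0]],
    [[0.78, 0.19, 0], [0, 0, 0]],
    [[0.78, 0.19, 0], [0, 0, 0]],
    [[0.78, 0.19, 0], [0, 0, 0]],
    [[0.58, 0.15, 0], [0, 0, 0]],
    [[0.3, 0.07, 0], [0, 0, 0]],
    [[0, 0, -0.1], [0, 0, 0]],
    [[0, 0, -0.05], [0, 0, 0]],
    [[0, 0, 0], [0, 0, 0]],
    [[0, 0, 0], [0, 0, 0]],
  ],
)

```text
clock: 9.4
tool_pos: [0.5366, 0.1419, 0.0232]
eef_rot: [-0.123, 0.992, -0.0, -0.0]
contact_force: [0.4, -0.1, -0.3]
opening: 0.235
finger_force: 40.0
```

Request:
step_arm(
  increments=[
    [[0, 0, -0.05], [0, 0, 0]],
    [[0, 0, 0], [0, 0, 0]],
    [[0.05, 0.01, 0], [0, 0, 0]],
    [[0.05, 0.01, 0], [0, 0, 0]],
    [[0.05, 0.01, 0], [0, 0, 0]],
    [[0.05, 0.02, 0], [0, 0, 0]],
    [[0, 0, 0], [0, 0, 0]],
    [[0, 0, 0], [0, 0, 0]],
    [[0, 0, 0], [0, 0, 0]],
    [[0, 0, 0], [0, 0, 0]],
  ],
)

```text
clock: 10.4
tool_pos: [0.5392, 0.1425, 0.0228]
eef_rot: [-0.122, 0.992, 0.0, 0.0]
contact_force: [-0.2, 0.1, -0.2]
opening: 0.238
finger_force: 40.0
```

```bash
cat > g.py <<'E'
from h import *
s=r.get_state();tp=s['tool_pos'];a=np.radians(14.04);G=np.array([.6385,.167])
ex=np.array([np.cos(a),np.sin(a)]); ey=np.array([-ex[1],ex[0]])
print(s['clock'],tp,s['contact_force'],s['moment'],'TCP in gauge',[(tp[:2]-G)@ex,(tp[:2]-G)@ey],s['q'].round(2))
E
python3 g.py
```

```text
10.4 [0.53917861 0.14246747 0.02275436] [-0.23972304  0.0587536  -0.24869248] [ 0.00774851 -0.03581643  0.01316507] TCP in gauge [np.float64(-0.1023058997156144), np.float64(0.0002956343845705325)] [-0.22  0.94 -0.2   1.9   0.49  0.35  1.01]
```

Request:
step_arm(
  increments=[
    [[0, 0, -0.03], [0, 0, 0]],
    [[0, 0, 0], [0, 0, 0]],
    [[0, 0, 0], [0, 0, 0]],
    [[0, 0, 0], [0, 0, 0]],
    [[0.05, 0.01, 0], [0, 0, 0]],
    [[0.05, 0.01, 0], [0, 0, 0]],
    [[0.05, 0.02, 0], [0, 0, 0]],
    [[0.05, 0.01, 0], [0, 0, 0]],
    [[0, 0, 0], [0, 0, 0]],
    [[0, 0, 0], [0, 0, 0]],
  ],
  grip_force=5,
)

```text
clock: 11.4
tool_pos: [0.5411, 0.143, 0.0224]
eef_rot: [-0.122, 0.992, 0.0, -0.0]
contact_force: [-0.6, -0.3, 1.6]
opening: 0.249
finger_force: 5.0
```

Request:
step_arm(
  increments=[
    [[0.04, 0.01, 0], [0, 0, 0]],
    [[0.04, 0.01, 0], [0, 0, 0]],
    [[0.04, 0.01, 0], [0, 0, 0]],
    [[0.04, 0.01, 0], [0, 0, 0]],
    [[0.04, 0.01, 0], [0, 0, 0]],
    [[0, 0, 0], [0, 0, 0]],
    [[0, 0, 0], [0, 0, 0]],
    [[0, 0, 0], [0, 0, 0]],
    [[0, 0, 0], [0, 0, 0]],
    [[0, 0, 0], [0, 0, 0]],
  ],
)

```text
clock: 12.4
tool_pos: [0.543, 0.1434, 0.0224]
eef_rot: [-0.122, 0.992, 0.0, -0.0]
contact_force: [-0.9, 0.3, 1.6]
opening: 0.248
finger_force: 5.0
```

```bash
python3 g.py
```

```text
12.4 [0.54297144 0.14343161 0.02243404] [-0.91089312  0.32991482  1.60133772] [ 0.03959405  0.16687307 -0.01110431] TCP in gauge [np.float64(-0.09839247317172399), np.float64(0.0003108349459619093)] [-0.22  0.95 -0.2   1.89  0.49  0.36  1.01]
```

Request:
step_arm(
  increments=[
    [[0.04, 0.01, 0], [0, 0, 0]],
    [[0.04, 0.01, 0], [0, 0, 0]],
    [[0.04, 0.01, 0], [0, 0, 0]],
    [[0.04, 0.01, 0], [0, 0, 0]],
    [[0, 0, 0], [0, 0, 0]],
    [[0, 0, 0], [0, 0, 0]],
    [[0, 0, 0], [0, 0, 0]],
    [[0, 0, 0], [0, 0, 0]],
    [[0, 0, 0], [0, 0, 0]],
    [[0, 0, 0], [0, 0, 0]],
  ],
)

```text
clock: 13.4
tool_pos: [0.5431, 0.1434, 0.0222]
eef_rot: [-0.123, 0.992, -0.0, -0.001]
contact_force: [-5.0, -1.1, 2.8]
opening: 0.248
finger_force: 5.0
```

Request:
step_arm(
  increments=[
    [[0.04, 0.01, 0], [0, 0, 0]],
    [[0.04, 0.01, 0], [0, 0, 0]],
    [[0.04, 0.01, 0], [0, 0, 0]],
    [[0.04, 0.01, 0], [0, 0, 0]],
    [[0, 0, 0], [0, 0, 0]],
    [[0, 0, 0], [0, 0, 0]],
    [[0, 0, 0], [0, 0, 0]],
    [[0, 0, 0], [0, 0, 0]],
    [[0, 0, 0], [0, 0, 0]],
    [[0, 0, 0], [0, 0, 0]],
  ],
)

```text
clock: 14.4
tool_pos: [0.5436, 0.1435, 0.022]
eef_rot: [-0.123, 0.992, -0.001, -0.003]
contact_force: [-7.6, -0.9, 3.8]
opening: 0.249
finger_force: 5.0
```

```bash
python3 g.py
```

```text
14.4 [0.54360506 0.14352502 0.02195692] [-7.63139358 -0.92989624  3.7801375 ] [-0.06298959  1.31091943  0.04144042] TCP in gauge [np.float64(-0.09775512056623864), np.float64(0.0002477407855944505)] [-0.22  0.95 -0.21  1.88  0.48  0.37  1.02]
```

Butted at the stop with about 7 N. Relaxing the push, then releasing.

Request:
step_arm(
  increments=[
    [[-0.08, -0.02, 0], [0, 0, 0]],
    [[-0.08, -0.02, 0.03], [0, 0, 0]],
    [[0, 0, 0], [0, 0, 0]],
    [[0, 0, 0], [0, 0, 0]],
    [[0, 0, 0], [0, 0, 0]],
    [[0, 0, 0], [0, 0, 0]],
    [[0, 0, 0], [0, 0, 0]],
    [[0, 0, 0], [0, 0, 0]],
    [[0, 0, 0], [0, 0, 0]],
    [[0, 0, 0], [0, 0, 0]],
  ],
)

```text
clock: 15.4
tool_pos: [0.5436, 0.1435, 0.0224]
eef_rot: [-0.122, 0.992, -0.0, -0.001]
contact_force: [-4.1, -1.1, -0.7]
opening: 0.243
finger_force: 5.0
```

Request:
step_arm(
  increments=[
    [[0, 0, 0], [0, 0, 0]],
    [[0, 0, 0], [0, 0, 0]],
    [[0, 0, 0], [0, 0, 0]],
    [[0, 0, 0], [0, 0, 0]],
    [[0, 0, 0], [0, 0, 0]],
    [[0, 0, 1], [0, 0, 0]],
    [[0, 0, 3], [0, 0, 0]],
    [[0, 0, 5], [0, 0, 0]],
    [[0, 0, 5], [0, 0, 0]],
    [[0, 0, 3], [0, 0, 0]],
  ],
  fingers=0.6,
)

```text
clock: 16.4
tool_pos: [0.5457, 0.1444, 0.1971]
eef_rot: [-0.122, 0.992, 0.001, 0.002]
contact_force: [1.0, 0.8, -0.6]
opening: 0.597
finger_force: 0.0
```

Request:
step_arm(
  increments=[
    [[-1, 0, 5], [0, 0, 0]],
    [[-1, 0, 0], [0, 0, 0]],
    [[0, 0, 0], [0, 0, 0]],
    [[0, 0, 0], [0, 0, 0]],
    [[0, 0, 0], [0, 0, 0]],
    [[0, 0, 0], [0, 0, 0]],
    [[0, 0, 0], [0, 0, 0]],
    [[0, 0, 0], [0, 0, 0]],
    [[0, 0, 0], [0, 0, 0]],
    [[0, 0, 0], [0, 0, 0]],
  ],
)

```text
clock: 17.4
tool_pos: [0.5249, 0.1439, 0.2417]
eef_rot: [-0.122, 0.992, 0.0, -0.0]
contact_force: [1.2, 0.9, -0.3]
opening: 0.603
finger_force: 0.0
```

```bash
python3 g.py; python3 - <<'E'
from h import *
p,d,c=snap('wrist','w5.png'); W=wcloud(d,c); np.save('/tmp/w5.npy',W)
E
```

```text
17.4 [0.5248579  0.14392049 0.24166839] [ 1.17048313  0.87024161 -0.33366122] [0.06707164 0.01701243 0.02497889] TCP in gauge [np.float64(-0.11584629672876193), np.float64(0.005179436396664051)] [-0.1   0.6  -0.41  1.8   0.31  0.81  1.15]
```

View pics/w5.png

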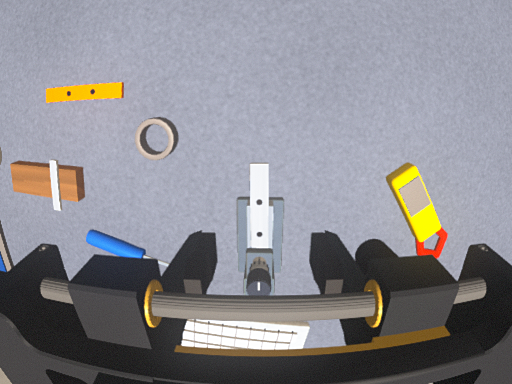

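The bar lies along the stage, from near end (259,164) to under the knob at (259,275). I'll measure the bar relative to the stage, its thickness and the knob centre.

```bash
python3 - <<'E'
from h import *
z=np.load('/tmp/wrist.npz'); W=np.load('/tmp/w5.npy'); p=z['p']; Z=W[...,2]
a=np.radians(14.04);G=np.array([.6385,.167]);ex=np.array([np.cos(a),np.sin(a)]); ey=np.array([-ex[1],ex[0]])
S=(W[...,:2]-G)@ex;T=(W[...,:2]-G)@ey
box=np.zeros(Z.shape,bool); box[155:300,225:295]=1
b=box&(Z>.043)&(Z<.05)&(S<-.02)
st=box&(Z>.0365)&(Z<.041)&(S<-.02)&(S>-.07)
for n,m in(('bar',b),('stage',st)):
    print(n,m.sum(),'S',np.percentile(S[m],[.5,99.5]),'z',np.median(Z[m]))
    for lo,hi in((-.115,-.07),(-.06,-.045),(-.045,-.025)):
        k=m&(S>lo)&(S<hi)
        if k.sum()>20:print('  ',lo,k.sum(),np.percentile(T[k],[2,98]).round(4))
k=box&(Z>.122)&(Z<.136)&(S>-.02)
q=W[k];print('knob',k.sum(),cv2.minAreaRect(q[:,:2].astype(np.float32)*1000)[:2],np.median(q[:,2]),'bench',np.median(Z[60:90,200:300]))
E
```

```text
bar 1332 S [-0.11744114 -0.02115213] z 0.04633659467977774
   -0.115 647 [-0.0112  0.0094]
   -0.06 200 [-0.0117  0.0096]
   -0.045 253 [-0.012   0.0097]
stage 257 S [-0.06098185 -0.0205996 ] z 0.03879094368448294
   -0.06 98 [-0.0172  0.0161]
   -0.045 123 [-0.0175  0.0163]
knob 406 ((635.1477661132812, 165.28636169433594), (20.749691009521484, 26.297954559326172)) 0.13013870618048085 bench 0.0005914623361707817
```

Request:
step_arm(
  increments=[
    [[2.3, 0.5, 0], [0, 0, 8.5]],
    [[2.3, 0.5, 0], [0, 0, 8.5]],
    [[2.3, 0.5, 0], [0, 0, 8.5]],
    [[2.3, 0.5, 0], [0, 0, 8.5]],
    [[2.1, 0.3, 0], [0, 0, 8.5]],
    [[0, 0, 0], [0, 0, 8.5]],
    [[0, 0, 0], [0, 0, 8.5]],
    [[0, 0, 0], [0, 0, 8.5]],
    [[0, 0, 0], [0, 0, 8.5]],
    [[0, 0, 0], [0, 0, 8.5]],
  ],
)

```text
clock: 18.45
tool_pos: [0.6379, 0.1667, 0.2417]
eef_rot: [0.763, -0.647, 0.0, 0.0]
contact_force: [-0.5, 0.4, -0.3]
opening: 0.598
finger_force: 0.0
```

```bash
python3 g.py
```

```text
18.45 [0.63786529 0.16665605 0.24166468] [-0.51710397  0.4349262  -0.28896493] [0.11046709 0.1096253  0.02137417] TCP in gauge [np.float64(-0.0006991938570437149), np.float64(-0.00017969378753743064)] [ 0.06  0.83 -0.79  1.43  0.62  1.14  2.48]
```

Request:
step_arm(
  increments=[
    [[0, 0, -4], [0, 0, 0]],
    [[0, 0, -4], [0, 0, 0]],
    [[0, 0, -2], [0, 0, 0]],
    [[0, 0, -1.3], [0, 0, 0]],
    [[0, 0, -1.3], [0, 0, 0]],
    [[0, 0, -1.2], [0, 0, 0]],
    [[0, 0, 0], [0, 0, 0]],
    [[0, 0, 0], [0, 0, 0]],
    [[0, 0, 0], [0, 0, 0]],
    [[0, 0, 0], [0, 0, 0]],
  ],
)

```text
clock: 19.45
tool_pos: [0.6384, 0.1671, 0.1047]
eef_rot: [0.761, -0.649, 0.0, -0.001]
contact_force: [-0.0, -0.1, 0.5]
opening: 0.601
finger_force: 0.0
```

```bash
python3 g.py;  python3 - <<'E'
from h import *
p,d,c=snap('side'); a=cv2.resize(p[110:200,230:350,::-1],None,fx=6,fy=6,interpolation=cv2.INTER_CUBIC)
p,d,c=snap('wrist'); cv2.imwrite('pics/k1.png',np.hstack([cv2.resize(a,(400,300)),cv2.resize(p[:,:,::-1],(400,300))]))
E
```

```text
19.45 [0.63838534 0.1670935  0.10469525] [-0.04348404 -0.06638946  0.51520955] [0.06795847 0.09986057 0.03119691] TCP in gauge [np.float64(-8.854876804007534e-05), np.float64(0.00011852540208830176)] [ 0.03  0.98 -0.7   1.54  0.76  0.9   2.36]
```

View pics/k1.png

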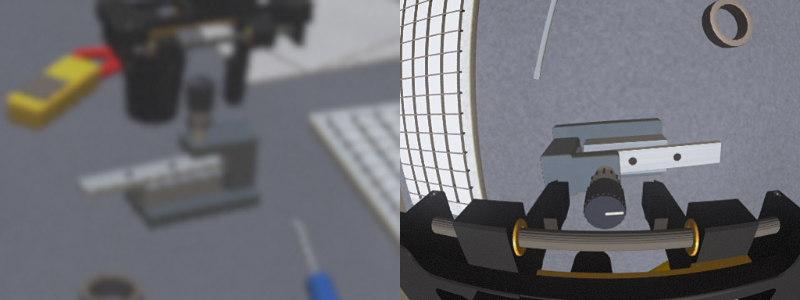

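The knob, at (605,205) in the right panel, is centred between the fingers. Its white line is visible and the bar is in place on the stage. Gripping it.

Request:
step_arm(
  increments=[
    [[0, 0, -0.1], [0, 0, 0]],
    [[0, 0, 0], [0, 0, 0]],
    [[0, 0, 0], [0, 0, 0]],
    [[0, 0, 0], [0, 0, 0]],
    [[0, 0, 0], [0, 0, 0]],
    [[0, 0, 0], [0, 0, 0]],
    [[0, 0, 0], [0, 0, 0]],
    [[0, 0, 0], [0, 0, 0]],
    [[0, 0, 0], [0, 0, 0]],
    [[0, 0, 0], [0, 0, 0]],
  ],
  fingers=0,
  grip_force=15,
)

```text
clock: 20.55
tool_pos: [0.6384, 0.1669, 0.1029]
eef_rot: [0.761, -0.649, 0.0, -0.0]
contact_force: [4.1, 1.4, -1.2]
opening: 0.288
finger_force: 15.0
```

```bash
python3 g.py
```

```text
20.55 [0.63841401 0.16692872 0.10289874] [ 4.11616337  1.44673466 -1.22071122] [ 0.21549441 -0.81624878 -0.01947614] TCP in gauge [np.float64(-0.00010071125109549052), np.float64(-4.829244371243585e-05)] [ 0.02  0.99 -0.7   1.54  0.76  0.9   2.36]
```

Request:
step_arm(
  increments=[
    [[0.05, 0.01, -0.027], [0, 0, -8]],
    [[0, 0, -0.027], [0, 0, -8]],
    [[0, 0, -0.027], [0, 0, -8]],
    [[0, 0, -0.027], [0, 0, -8]],
    [[0, 0, -0.027], [0, 0, -8]],
    [[0, 0, -0.027], [0, 0, -8]],
    [[0, 0, -0.027], [0, 0, -8]],
    [[0, 0, -0.027], [0, 0, -8]],
    [[0, 0, 0], [0, 0, 0]],
    [[0, 0, 0], [0, 0, 0]],
  ],
)

```text
clock: 21.55
tool_pos: [0.6382, 0.1672, 0.1007]
eef_rot: [-0.303, 0.953, 0.0, -0.0]
contact_force: [2.4, 0.6, -0.8]
opening: 0.294
finger_force: 15.0
```

```bash
cat >>g.py <<'E'
from scipy.spatial.transform import Rotation as R
print('toolyaw',R.from_quat(s['eef_rot']).as_matrix()[:2,1], np.degrees(np.arctan2(*R.from_quat(s['eef_rot']).as_matrix()[[1,0],1])))
E
python3 g.py; python3 - <<'E'
from h import *
snap('wrist','k2.png')
E
```

```text
21.55 [0.63824913 0.16720353 0.10074807] [ 2.43769516  0.58941465 -0.78431342] [ 0.20185654 -0.5364147  -0.08339273] TCP in gauge [np.float64(-0.0001939987011436402), np.float64(0.00025830751086320346)] [-0.11  0.93 -0.43  1.55  0.5   0.77  1.45]
toolyaw [-0.57705631  0.81670433] 125.24376525912467
```

View pics/k2.png

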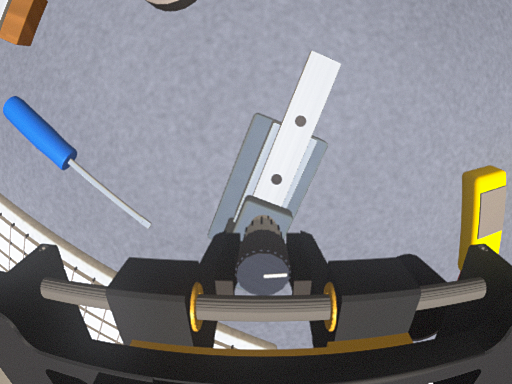

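The white line keeps its place in the gripper's view at (275,276), so the knob is turning with the fingers; 64° so far. Bar undisturbed.

Request:
step_arm(
  increments=[
    [[0, 0, -0.027], [0, 0, -8]],
    [[0, 0, -0.027], [0, 0, -8]],
    [[0, 0, -0.027], [0, 0, -8]],
    [[0, 0, -0.027], [0, 0, -8]],
    [[0, 0, -0.027], [0, 0, -8]],
    [[0, 0, -0.027], [0, 0, -8]],
    [[0, 0, -0.027], [0, 0, -8]],
    [[0, 0, -0.013], [0, 0, -4]],
    [[0, 0, 0], [0, 0, 0]],
    [[0, 0, 0], [0, 0, 0]],
  ],
)

```text
clock: 22.6
tool_pos: [0.6384, 0.1676, 0.0987]
eef_rot: [0.214, 0.977, 0.001, -0.0]
contact_force: [3.0, 1.2, 0.1]
opening: 0.283
finger_force: 15.0
```

```bash
python3 g.py
```

```text
22.6 [0.6383666  0.16756686 0.09867967] [2.98448803 1.22365925 0.06270708] [ 0.37957623 -0.58850835 -0.03396512] TCP in gauge [np.float64(8.104923650679391e-06), np.float64(0.000582285016359127)] [-0.25  0.91 -0.15  1.56  0.18  0.69  0.66]
toolyaw [0.41901117 0.90798038] 65.22780927576103
```

Request:
step_arm(
  increments=[
    [[0, 0, -0.017], [0, 0, -5]],
    [[0, 0, -0.017], [0, 0, -5]],
    [[0, 0, 0], [0, 0, 0]],
    [[0, 0, 0], [0, 0, 0]],
    [[0, 0, 0], [0, 0, 0]],
    [[0, 0, 0], [0, 0, 0]],
    [[0, 0, 0], [0, 0, 0]],
    [[0, 0, 0], [0, 0, 0]],
    [[0, 0, 0], [0, 0, 0]],
    [[0, 0, 0], [0, 0, 0]],
  ],
)

```text
clock: 23.6
tool_pos: [0.6385, 0.1675, 0.0984]
eef_rot: [0.3, 0.954, 0.0, 0.0]
contact_force: [2.4, 3.0, 0.5]
opening: 0.286
finger_force: 15.0
```

```bash
python3 g.py
```

```text
23.6 [0.63847192 0.16745465 0.09835485] [2.4283266  2.96219142 0.48523771] [ 0.86364425 -0.67429331  0.01696337] TCP in gauge [np.float64(8.305315549823794e-05), np.float64(0.0004478762352402302)] [-0.27  0.91 -0.1   1.56  0.13  0.68  0.53]
toolyaw [0.57236628 0.81999763] 55.08458646012154
```

```bash
cat > k.py <<'E'
from h import *
p,d,c=snap('wrist'); W=wcloud(d,c)
tp=r.get_state()['tool_pos']; Z=W[...,2]
m=(np.hypot(W[...,0]-.6383,W[...,1]-.167)<.010)&(Z>.115)&(Z<.135)
g=p.min(2); L=m&(g>150)
v,u=np.nonzero(L); print('top',m.sum(),Z[m].mean(),np.median(Z[m]),'line',L.sum(), u.mean() if len(u) else 0,v.mean() if len(u) else 0, cv2.fitLine(np.c_[u,v].astype(np.float32),2,0,.01,.01).ravel() if len(u)>3 else '')
E
python3 k.py
```

```text
top 1105 0.12613265804458373 0.1261184924147466 line 78 273.61538461538464 275.05128205128204 [ 9.9751282e-01 -7.0485227e-02  2.7361539e+02  2.7505127e+02]
```

Request:
step_arm(
  increments=[
    [[0, 0, -0.02], [0, 0, -6]],
    [[0, 0, -0.02], [0, 0, -6]],
    [[0, 0, 0], [0, 0, -6]],
    [[0, 0, 0], [0, 0, -6]],
    [[0, 0, 0], [0, 0, -6]],
    [[0, 0, 0], [0, 0, -6]],
    [[0, 0, 0], [0, 0, 0]],
    [[0, 0, 0], [0, 0, 0]],
    [[0, 0, 0], [0, 0, 0]],
    [[0, 0, 0], [0, 0, 0]],
  ],
  grip_force=20,
)

```text
clock: 24.65
tool_pos: [0.6386, 0.1674, 0.0974]
eef_rot: [0.58, 0.814, 0.0, 0.0]
contact_force: [3.6, 2.7, -3.2]
opening: 0.284
finger_force: 20.0
```

```bash
python3 g.py; python3 k.py
```

```text
24.65 [0.63862102 0.1673952  0.09740475] [ 3.5906019   2.66003358 -3.22722104] [ 0.80371016 -1.03047161 -0.01189882] TCP in gauge [np.float64(0.0002132764521188653), np.float64(0.0003540358933758723)] [-0.36  0.91  0.07  1.57 -0.08  0.67  0.08]
toolyaw [0.94511484 0.32673754] 19.07088190478546
top 1092 0.12512184155732903 0.12511992274603595 line 62 273.4193548387097 274.66129032258067 [ 9.9773556e-01 -6.7258939e-02  2.7341934e+02  2.7466129e+02]
```

Request:
step_arm(
  increments=[
    [[0, 0, 0], [0, 0, -6]],
    [[0, 0, 0], [0, 0, -6]],
    [[0, 0, 0], [0, 0, -6]],
    [[0, 0, 0], [0, 0, 0]],
    [[0, 0, 0], [0, 0, 0]],
    [[0, 0, 0], [0, 0, 0]],
    [[0, 0, 0], [0, 0, 0]],
    [[0, 0, 0], [0, 0, 0]],
    [[0, 0, 0], [0, 0, 0]],
    [[0, 0, 0], [0, 0, 0]],
  ],
)

```text
clock: 25.7
tool_pos: [0.6387, 0.1673, 0.0974]
eef_rot: [0.701, 0.714, 0.0, 0.0]
contact_force: [4.6, 2.9, -2.8]
opening: 0.29
finger_force: 20.0
```

```bash
python3 g.py; python3 k.py
```

```text
25.7 [0.63870683 0.16729801 0.09737542] [ 4.62965917  2.93801946 -2.77274787] [ 0.71482555 -1.11601458 -0.02279487] TCP in gauge [np.float64(0.0002729468647520118), np.float64(0.00023893008998409742)] [-0.4   0.92  0.15  1.57 -0.19  0.67 -0.14]
toolyaw [0.99982886 0.01848688] 1.0592810821446796
top 1111 0.1250948697960479 0.12510246851727727 line 62 272.88709677419354 274.4193548387097 [ 9.9754345e-01 -7.0050716e-02  2.7288708e+02  2.7441934e+02]
```

Request:
step_arm(
  increments=[
    [[0, 0, 0], [0, 0, -6]],
    [[0, 0, 0], [0, 0, -6]],
    [[0, 0, 0], [0, 0, -6]],
    [[0, 0, 0], [0, 0, 0]],
    [[0, 0, 0], [0, 0, 0]],
    [[0, 0, 0], [0, 0, 0]],
    [[0, 0, 0], [0, 0, 0]],
    [[0, 0, 0], [0, 0, 0]],
    [[0, 0, 0], [0, 0, 0]],
    [[0, 0, 0], [0, 0, 0]],
  ],
)

```text
clock: 26.75
tool_pos: [0.6388, 0.1672, 0.0974]
eef_rot: [0.804, 0.595, 0.0, 0.0]
contact_force: [5.4, 2.4, -3.5]
opening: 0.287
finger_force: 20.0
```

```bash
python3 g.py; python3 k.py
```

```text
26.75 [0.63875587 0.16720118 0.09737522] [ 5.44047893  2.43059597 -3.47277214] [ 0.63350532 -1.14772081  0.01235185] TCP in gauge [np.float64(0.0002970359762147178), np.float64(0.0001330952421673067)] [-0.45  0.92  0.23  1.57 -0.3   0.68 -0.37]
toolyaw [ 0.95657625 -0.29148154] -16.946677808827054
top 1116 0.12506865513450874 0.1250667979378406 line 60 272.98333333333335 274.35 [ 9.9780887e-01 -6.6162631e-02  2.7298334e+02  2.7435001e+02]
```

The knob stopped coming down at about 165° of turn. It is now at 206°, a slip of about 0.7 rad, with the white line still fixed in the gripper. Releasing.

Request:
step_arm(
  increments=[
    [[0, 0, 0], [0, 0, 0]],
    [[0, 0, 0], [0, 0, 0]],
    [[0, 0, 0], [0, 0, 0]],
    [[0, 0, 0], [0, 0, 0]],
    [[0, 0, 0], [0, 0, 0]],
    [[0, 0, 1], [0, 0, 0]],
    [[0, 0, 3], [0, 0, 0]],
    [[0, 0, 4], [0, 0, 0]],
    [[0, 0, 4], [0, 0, 0]],
    [[0, 0, 0], [0, 0, 0]],
  ],
  fingers=0.7,
)

```text
clock: 27.8
tool_pos: [0.6423, 0.1672, 0.2249]
eef_rot: [0.804, 0.595, 0.006, 0.003]
contact_force: [0.9, -0.6, 0.2]
opening: 0.701
finger_force: 0.0
```

Request:
step_arm(
  increments=[
    [[-2, 0, 0], [0, 0, 0]],
    [[-2, 0, 0], [0, 0, 0]],
    [[-2, 0, 0], [0, 0, 0]],
    [[-2, 0, 0], [0, 0, 0]],
    [[-2, 0, 0], [0, 0, 0]],
    [[0, 0, 0], [0, 0, 0]],
    [[0, 0, 0], [0, 0, 0]],
    [[0, 0, 0], [0, 0, 0]],
    [[0, 0, 0], [0, 0, 0]],
    [[0, 0, 0], [0, 0, 0]],
  ],
)

```text
clock: 28.8
tool_pos: [0.539, 0.1668, 0.2178]
eef_rot: [0.804, 0.595, 0.0, 0.0]
contact_force: [-1.3, -0.2, 0.4]
opening: 0.696
finger_force: 0.0
```

```bash
python3 g.py; python3 - <<'E'
from h import *
p,d,c=snap('wrist'); W=wcloud(d,c); Z=W[...,2]
a=np.radians(14.04);G=np.array([.6385,.167]);ex=np.array([np.cos(a),np.sin(a)]); ey=np.array([-ex[1],ex[0]])
S=(W[...,:2]-G)@ex;T=(W[...,:2]-G)@ey
b=(Z>.043)&(Z<.05)&(S<-.02)&(S>-.14)&(abs(T)<.03)&(p.min(2)>120)
print('bar',b.sum(),np.percentile(S[b],[.5,99.5]),np.percentile(T[b],[2,98]),'z',np.median(Z[b]),'yaw err',np.polyfit(S[b],T[b],1)[0])
k=(Z>.115)&(Z<.135)&(np.hypot(S,T)<.01);print('knob z',k.sum(),np.median(Z[k]))
E
```

```text
28.8 [0.53899505 0.16683826 0.21775956] [-1.29959165 -0.16531407  0.39033198] [-0.07384927  0.07744879 -0.0146123 ] TCP in gauge [np.float64(-0.09657163730627717), np.float64(0.02398292078223112)] [-0.55  0.65  0.29  1.79 -0.26  0.74 -0.42]
toolyaw [ 0.95650252 -0.29172352] -16.961171796720066
bar 1626 [-0.11738385 -0.0204583 ] [-0.01072205  0.01074288] z 0.046304991219760436 yaw err -0.0008644268954583469
knob z 371 0.125076195708268
```

The bar is in place and the knob held its height of 0.1251 m after release. The robot is clear, so I'm handing in.

```bash
python3 -c "
from plant import r
print(r.finish_job())"
```

```text
the job is handed in; nothing more can be done
None
```

I handed the job in at about 29 s: the bar is clamped against the back stop, the ratchet has slipped about 0.7 rad (estimated from knob height and turn), and the gripper is clear; no verdict was returned.

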